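Put the groceries away in the pantry trays

TASK

Put these groceries away, each kind in its own tray: stand the two slim spice jars in the long narrow wooden tray, stand the two squat jam jars on the round rimmed metal tray, and lay the fish tin flat, right way up, in the small shallow white tray, lengthwise. Everything must rest on the floor of its tray, inside the rim and not on it. Set things down gently rather than dropping them, and leave the mixing bowl and the flour pot where they are.

Things in the scene. Friction and masses are not known exactly. Their poses are not given: they have to be found in the camera images.
- spice_jar_1: slim upright spice jar, straight cylinder 40 mm in diameter and 95 mm tall, full of brown spice and a white screw cap; about 0.12 kg; origin at the centre of its underside, z up through the cap
- spice_jar_2: slim upright spice jar, straight cylinder 40 mm in diameter and 95 mm tall, full of brown spice and a white screw cap; about 0.12 kg; origin at the centre of its underside, z up through the cap (identical to spice_jar_1; either may take either place)
- jam_jar_1: squat upright jam jar, straight cylinder 56 mm in diameter and 70 mm tall, full of dark jam and a brass-coloured lid; about 0.25 kg; origin at the centre of its underside, z up through the lid
- jam_jar_2: squat upright jam jar, straight cylinder 56 mm in diameter and 70 mm tall, full of dark jam and a brass-coloured lid; about 0.25 kg; origin at the centre of its underside, z up through the lid (identical to jam_jar_1; either may take either place)
- fish_tin: flat rectangular metal fish tin lying flat, 56 mm (its x) by 100 mm (its y) by 32 mm tall (its z), plain aluminium with a small dark disc on top towards its +y end; about 0.16 kg; origin at the centre of its underside, z up
- narrow_tray: long narrow open tray of pale wood, fixed to the worktop, for the two spice jars side by side along its length; outside 72 mm (its x) by 176 mm (its y), walls 4 mm thick and 22 mm high over the worktop, inner floor 64 by 168 mm lying 4 mm above the worktop; origin at the centre of its underside, on the worktop, z up
- round_tray: round light-grey metal tray with a low rim, fixed to the worktop, for the two jam jars side by side; outside diameter 180 mm, rim 4 mm thick and 18 mm high over the worktop, flat inner floor about 169 mm in diameter lying 4 mm above the worktop; origin at the centre of its underside, on the worktop, z up
- shallow_tray: small rectangular shallow tray of white enamel, fixed to the worktop, for the fish tin; outside 90 mm (its x) by 130 mm (its y), lip 4 mm thick and 10 mm high over the worktop, inner floor 82 by 122 mm lying 4 mm above the worktop: the tin fits with its long side along the tray's y, either way round; origin at the centre of its underside, on the worktop, z up
- mixing_bowl: white ceramic bowl, 170 mm in diameter and 70 mm tall, standing loose beside the work, to be left alone; origin at the centre of its underside
- flour_pot: white enamel pot with a dark lid and black knob, 124 mm in diameter and 130 mm tall, standing loose beside the work, to be left alone; origin at the centre of its underside
There are look-alikes about, which are no part of the job. What is shaped like the jam_jar_2 but turquoise is not meant.

How it is judged:
By the outcome, as a careful person would: the job done as asked, in the order asked, and still so for the second after the job is handed in, with the robot touching nothing.
It also fails if it takes over 120 s, if anything falls off the work surface, if the arm or the gripper's body presses on something with over 40 N, if the wrist force passes 120 N, or if a joint passes its speed limit or range.

ROBOT

A 6-joint arm with a two-finger parallel gripper is mounted at the origin on the work surface. World frame = base frame: x ahead of the robot, y to its left, z up, the work surface at z = 0. Lengths are in m, angles in rad, forces in N, time in s.
With the tool pointing down it reaches from about 0.225 to 0.875 m from the base axis. Payload 3.4 kg.
Tool frame: the origin (TCP) lies at the very end of the fingers, on their centre line; the grasp point (between the pads) lies 19 mm behind it; z points along the fingers, y is the line along which they close (so a half turn about z gives the same grasp; the last joint's range is limited). The gripper opens to 85 mm and grips with 20 to 120 N. Pads are 22 mm wide; open, the fingers measure 114 mm over their backs; the gripper's body (76 mm by 85 mm) begins 54 mm behind the grasp point. The pads swing forward as they close: fully open they stand 13 mm farther back than shut.
Start: joints at [-1.455, 0.276, 1.505, -0, 1.361, -0.121], TCP at [0.135, -0.559, 0.231] pointing down, gripper open.
Joint ranges: [-2.89, 2.89], [-0.75, 2.08], [0.22, 2.7], [-1.18, 4.32], [0.11, 2.71], [-2.7, 2.7]. Speed limits (rad/s): [2.57, 2.57, 3.14, 3.14, 3.14, 3.14].

INTERFACE

Orientations are given as a unit quaternion [w, x, y, z].
In Python, from rig import manip, eyes gives the robot as it stands.
- The arm moves only by the tool servo_tool, never from a script. Its argument "series" is text: rows parted by semicolons, each of 7 numbers parted by spaces: the shift along the tool's x, y, z in m, then the turn, a rotation vector about the tool's x, y, z in degrees, then the closure, from 0 (fully open) to 1 (shut). In form: dx dy dz ax ay az fingers; .... A call has 1 to 5 rows; each row is the pose to reach, as a shift and turn from the pose commanded when the call began, along the tool's axes at that moment; what a row does not reach only later rows make up. A row lasts 1/10 s, in which the tool goes at most 50 mm and 8.59 degrees, less where a joint would pass 70% of its speed; a pose out of reach is approached as far as the arm can. A call with a gripper value outside its range is refused whole. The fingers move at their own pace and stop on an object; "squeeze" is the grip in N (left out, the last holds). Time passes only in rows, so rows that repeat a pose let the fingers close. It gives the time, the measured TCP pose, the force, the opening and the grip force at its end, in the units of the state.
- manip.get_state(): the state, without advancing time (a new reading comes with each control period).
- eyes.get_image(name): name is "scene" or "top"; returns the picture (400x640x3 uint8, red, green, blue); there is no depth.
- eyes.camera_info(name): a dict with "fx", "fy", "cx", "cy" (pixels), "eye" and "orientation" of the camera in the world. Camera axes: x right, y down, z forward; pixel columns grow to the right and rows downward; lengths in m; the calibration is good to about 2 mm. A picture is of the moment at which its call begins. camera_info takes no time and is no camera call.
- manip.sign_off(): hands the job in; it is judged then, once.
The state is a dict: "clock": time; "qpos": joint angles; "qd": joint speeds; "effort": joint torques, N m; "position": TCP position; "ee_rot": TCP orientation; "contact_force": force on the tool from outside, world axes, zero at the start; "moment": the same for the moment, N m; "width": finger opening in m; "gripper_force": force on a finger pad.
Only numpy, scipy, OpenCV 4.12 (cv2) and the standard library are available. Lean on these libraries where they do the work, as an engineer would, in place of code of your own. Each camera call takes 0.05 s, during which the arm holds its last target. There are 200 camera calls.

## Working session

There is one attempt and no reset: what is moved stays moved. The work goes in short steps, Python scripts to look and compute and a tool call to move; the robot and the scene stay as the last step left them, time stands still between calls to the robot, and variables do not carry over. Pictures are saved under pics/ and viewed, at most 14 in all, crops included, and the job is handed in when it is done.

Besides the shell and the picture viewer there is one more tool, called after ">>>" as name(argument=value, ...) on one line, values as JSON. servo_tool: Moves the arm, as the interface text tells. Its arguments: {"type":"object","properties":{"series":{"type":"string"},"squeeze":{"type":"number"}},"required":["series"]}

```bash
mkdir -p pics; ls
python3 - <<'E'
from rig import manip, eyes
import cv2
for n in("scene","top"):
    print(n,eyes.camera_info(n)); cv2.imwrite(f"pics/{n}0.png",eyes.get_image(n)[:,:,::-1])
print(manip.get_state())
E
```

```text
pics
scene {'fx': 379.7337693446334, 'fy': 379.7337693446334, 'cx': 322.2937792373543, 'cy': 201.14516308836585, 'eye': array([ 1.39248204, -0.71543934,  0.75387529]), 'orientation': array([-0.4409641 ,  0.79209852,  0.36360628, -0.21429201])}
top {'fx': 512.4019121412241, 'fy': 512.4019121412241, 'cx': 313.5987958266895, 'cy': 197.77609587963323, 'eye': array([2.03418489e-01, 1.57239372e-03, 1.90308818e+00]), 'orientation': array([ 0.06071913, -0.70409422,  0.70484924, -0.06125411])}
{'clock': 0.1, 'qpos': array([-1.45499509e+00,  2.76508382e-01,  1.50596322e+00,  3.37576931e-06,
        1.36068590e+00, -1.20992030e-01]), 'qd': array([ 0.00105207, -0.00065302, -0.0056487 , -0.00029507, -0.00074492,
       -0.00012407]), 'effort': array([ 1.66687820e-03, -4.17698801e+01, -2.46404761e+01, -1.39190615e-04,
        5.85600399e-03,  7.78266582e-06]), 'position': array([ 0.13483587, -0.55850924,  0.23055679]), 'ee_rot': array([-7.82413602e-04,  9.92999040e-01,  1.18119831e-01,  3.68117188e-06]), 'contact_force': array([-0.53963254,  0.67501898, -0.32863256]), 'moment': array([ 0.00494186, -0.03591625,  0.00441861]), 'gripper_force': 0.0, 'width': 0.08487384849158579}
```

View pics/scene0.png

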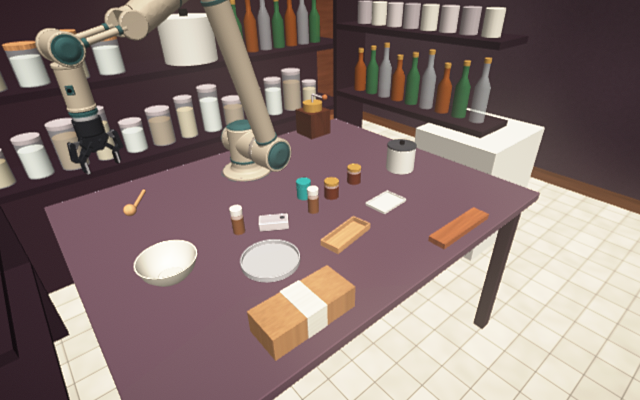

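View pics/top0.png

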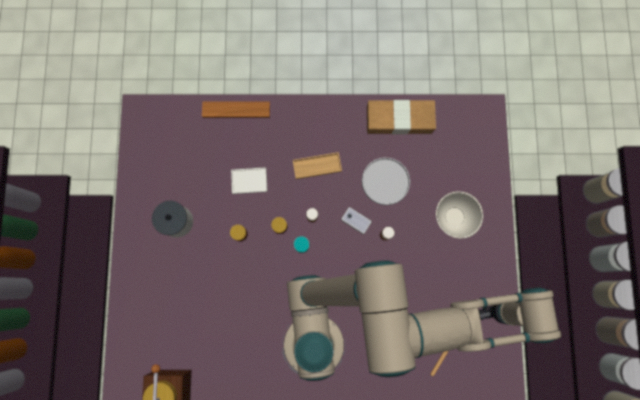

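```bash
cat > h.py <<'E'
import numpy as np, cv2
from scipy.spatial.transform import Rotation as R
from rig import manip, eyes
def ray(n,uv):
    c=eyes.camera_info(n); w,x,y,z=c["orientation"]
    d=R.from_quat([x,y,z,w]).apply([(uv[0]-c["cx"])/c["fx"],(uv[1]-c["cy"])/c["fy"],1])
    return np.array(c["eye"]),d/np.linalg.norm(d)
def plane(n,uv,z):
    e,d=ray(n,uv); return e+d*(z-e[2])/d[2]
def tri(a,b):
    (e1,d1),(e2,d2)=ray("top",a),ray("scene",b)
    s=np.linalg.lstsq(np.c_[d1,-d2],e2-e1,rcond=None)[0]
    p,q=e1+s[0]*d1,e2+s[1]*d2
    return (p+q)/2,np.linalg.norm(p-q)
def proj(n,p):
    c=eyes.camera_info(n); w,x,y,z=c["orientation"]
    v=R.from_quat([x,y,z,w]).inv().apply(np.array(p)-c["eye"])
    return np.array([c["fx"]*v[0]/v[2]+c["cx"],c["fy"]*v[1]/v[2]+c["cy"]])
def blob(img,seed,tol=22,K=4,r=45):
    "flood fill about a seed pixel on a K-times enlarged window; returns contour in image pixels"
    x0,y0=int(seed[0])-r,int(seed[1])-r
    w=cv2.resize(np.ascontiguousarray(img[y0:y0+2*r,x0:x0+2*r]),None,fx=K,fy=K,interpolation=cv2.INTER_CUBIC)
    m=np.zeros((w.shape[0]+2,w.shape[1]+2),np.uint8)
    s=(int((seed[0]-x0+.5)*K),int((seed[1]-y0+.5)*K))
    cv2.floodFill(w,m,s,0,(tol,)*3,(tol,)*3,cv2.FLOODFILL_FIXED_RANGE|cv2.FLOODFILL_MASK_ONLY|(255<<8)|4)
    c=max(cv2.findContours(m[1:-1,1:-1],cv2.RETR_EXTERNAL,cv2.CHAIN_APPROX_NONE)[0],key=cv2.contourArea)
    return (c[:,0].astype(np.float32)+.5)/K-.5+np.float32([x0,y0])
def cen(c):
    m=cv2.moments(c.reshape(-1,1,2)); return np.array([m["m10"],m["m01"]])/m["m00"]
E
cat > m.py <<'E'
from h import *
T,S=eyes.get_image("top"),eyes.get_image("scene")
seeds=dict(sp1=((312,214),(313,190),45),sp2=((388,233),(236,210),45),jamA=((279,225),(331,183),40),jamB=((238,232),(354,168),40),turq=((301,244),(303,182),40),
 tin=((361,222),(268,218),35),narrow=((317,165),(346,234),40),round=((386,181),(270,260),30),white=((249,181),(386,202),35))
K=4
O=[cv2.resize(T[150:255,220:420],None,fx=K,fy=K,interpolation=cv2.INTER_CUBIC),cv2.resize(S[155:285,220:410],None,fx=K,fy=K,interpolation=cv2.INTER_CUBIC)]
for n,(a,b,t) in seeds.items():
    ca,cb=blob(T,a,t),blob(S,b,t)
    for o,c,off in((O[0],ca,(220,150)),(O[1],cb,(220,155))):
        cv2.polylines(o,[(((c-np.array(off)+.5)*K)).astype(np.int32)],True,(0,255,0),1)
    p,g=tri(cen(ca),cen(cb))
    print(n,cen(ca).round(1),cen(cb).round(1),"tri",p.round(3),"gap",g.round(4),"rect",[np.round(v,1) for v in cv2.minAreaRect(ca)])
for i,o in enumerate(O): cv2.imwrite(f"pics/crop{i}.png",o[:,:,::-1])
E
python3 m.py
```

```text
sp1 [311.7 213.4] [312.7 189.9] tri [0.463 0.006 0.087] gap 0.0011 rect [array([311.6, 213.5]), array([10.2, 10. ]), np.float64(90.0)]
sp2 [388.1 232.1] [235.4 209.8] tri [ 0.396 -0.265  0.087] gap 0.0015 rect [array([388., 232.]), array([10.6, 10.2]), np.float64(63.4)]
jamA [278.5 224. ] [331.4 181. ] tri [0.428 0.126 0.065] gap 0.0018 rect [array([278.5, 224. ]), array([15.3, 15.6]), np.float64(18.4)]
jamB [237.  231.6] [354.3 167.1] tri [0.4   0.275 0.065] gap 0.0018 rect [array([236.9, 231.6]), array([15.5, 15.5]), np.float64(90.0)]
turq [301.1 244.1] [303.5 185.1] tri [0.357 0.045 0.048] gap 0.0009 rect [array([301. , 244.1]), array([14.5, 13.8]), np.float64(90.0)]
tin [356.1 219.8] [273.2 221.6] tri [ 0.449 -0.159  0.018] gap 0.0028 rect [array([356.1, 219.8]), array([26.8, 14.5]), np.float64(32.8)]
narrow [316.8 165.6] [344.2 233.7] tri [ 0.655 -0.015  0.011] gap 0.0064 rect [array([316.7, 165.3]), array([18.3, 46.9]), np.float64(79.9)]
round [385.1 181.4] [269.7 260.1] tri [ 0.597 -0.272  0.004] gap 0.0025 rect [array([385. , 181.5]), array([44.6, 44.2]), np.float64(73.3)]
white [248.7 180.3] [385.3 201.4] tri [0.601 0.244 0.005] gap 0.0025 rect [array([248.5, 180.1]), array([22.3, 34. ]), np.float64(86.5)]
```

View pics/crop0.png

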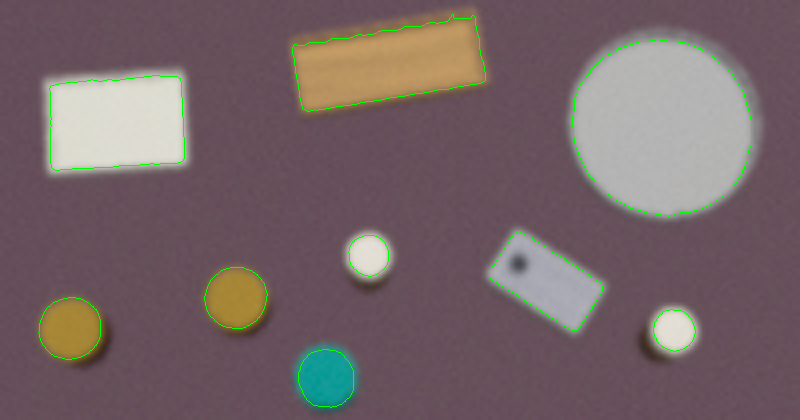

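View pics/crop1.png

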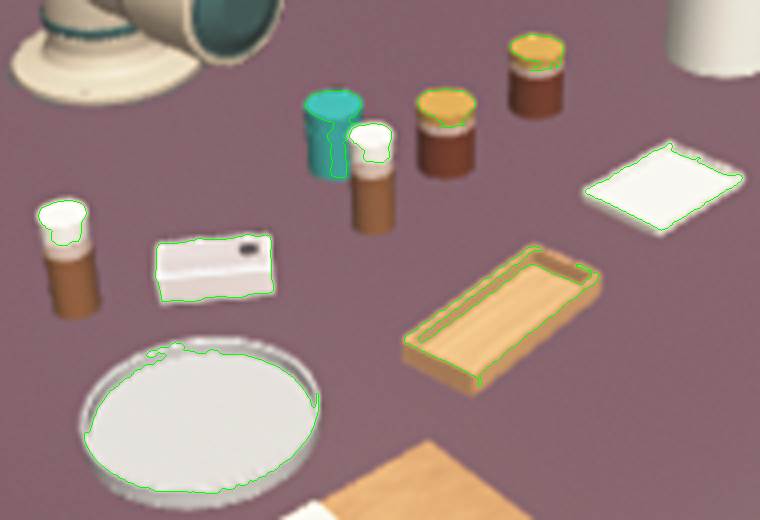

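Candidates: spice jars at top(312,214)/(388,233); jam jars at (279,225)/(237,232); the turquoise look-alike at (301,244), which I exclude; tin at (356,220) with its disc at about (349,216). The trays are narrow (317,165), round (385,181) and white (249,180). The crops confirm these choices, and the triangulated heights fit the stated sizes.

```bash
cat > w.py <<'E'
from h import *
T=eyes.get_image("top")
def quad(seed,tol,zt):
    c=blob(T,seed,tol); b=cv2.boxPoints(cv2.minAreaRect(c)); P=np.array([plane("top",p,zt)[:2] for p in b])
    e=[P[1]-P[0],P[2]-P[1]]; L=[np.linalg.norm(v) for v in e]; l=e[int(np.argmax(L))]
    return P.mean(0).round(4),np.round(sorted(L),3),np.degrees(np.arctan2(l[1],l[0])).round(1)%180
for n,s,t,z in(("sp1",(312,214),90,.095),("sp2",(388,233),90,.095),("jamA",(279,225),50,.07),("jamB",(238,232),50,.07),("round",(386,181),40,.01)):
    c=blob(T,s,t); (u,v),r=cv2.minEnclosingCircle(c); p=plane("top",cen(c),z); print(n,p.round(4),"diam",2*r*(1.903-z)/512)
for n,s,t,z in(("tin",(361,222),50,.032),("narrow",(317,165),55,.018),("white",(249,181),70,.008)): print(n,*quad(s,t,z))
d=plane("top",(220+518/4,150+263/4),.032); print("disc",d.round(3))
E
cat >> h.py <<'E'
def go(x,y,z,a,tol=None):
    "shift and turn in the present tool axes that lead to a down-pointing TCP pose with tool x at world angle a (deg, modulo 180)"
    s=manip.get_state(); w,qx,qy,qz=s["ee_rot"]; r=R.from_quat([qx,qy,qz,w])
    X=r.as_matrix()[:,0]; a0=np.degrees(np.arctan2(X[1],X[0]))
    a=a0+(a-a0+90)%180-90
    t=R.from_euler("z",a,degrees=True)*R.from_euler("x",180,degrees=True)
    print("at",s["position"].round(4),"yaw",round(a0,2),"w",round(s["width"],4),"t",round(s["clock"],1),"F",s["contact_force"].round(1),"go",r.inv().apply(np.array([x,y,z])-s["position"]).round(4),"turn",(r.inv()*t).as_rotvec(degrees=True).round(2),"q6",round(s["qpos"][5],2))
E
python3 w.py
```

```text
sp1 [0.4626 0.0068 0.095 ] diam 0.04280187141895294
sp2 [ 0.3953 -0.2637  0.095 ] diam 0.04415387338399887
jamA [0.428  0.1266 0.07  ] diam 0.06055146639794111
jamB [0.4004 0.2752 0.07  ] diam 0.0615757281370461
round [ 0.5964 -0.2699  0.01  ] diam 0.17383667282760143
tin [ 0.4476 -0.1562] [0.057 0.102] 57.0
narrow [ 0.6588 -0.0122] [0.076 0.182] 99.7
white [0.6026 0.2458] [0.093 0.134] 93.6
disc [ 0.462 -0.132  0.032]
```

```bash
python3 -c "
from h import *
go(.4626,.0068,.19,9.7)"
```

```text
at [ 0.1349 -0.5587  0.2309] yaw 13.57 w 0.0855 t 0.2 F [ 0.  -0.7 -0.3] go [ 0.4513 -0.4728  0.0413] turn [-0.05 -0.    3.87] q6 -0.12
```

>>> servo_tool(series="0.03 -0.032 0.003 0 0 0 0; 0.06 -0.063 0.005 0 0 0 0; 0.09 -0.095 0.008 0 0 0 0; 0.12 -0.126 0.011 0 0 0 0; 0.15 -0.158 0.014 0 0 0 0", squeeze=40)

```text
clock: 0.75
position: [0.2442, -0.3687, 0.2172]
ee_rot: [0.0, 0.993, 0.118, 0.0]
contact_force: [0.8, -0.9, 0.3]
width: 0.0859
gripper_force: 0.0
```

>>> servo_tool(series="0.03 -0.032 0.003 0 0 0 0; 0.06 -0.063 0.005 0 0 0 0; 0.09 -0.095 0.008 0 0 0 0; 0.12 -0.126 0.011 0 0 0 0; 0.15 -0.158 0.014 0 0 0 0")

```text
clock: 1.25
position: [0.353, -0.1799, 0.2034]
ee_rot: [0.0, 0.993, 0.118, 0.0]
contact_force: [1.1, -1.1, 0.3]
width: 0.0853
gripper_force: 0.0
```

>>> servo_tool(series="0.03 -0.032 0.003 0 0 1 0; 0.06 -0.063 0.005 0 0 2 0; 0.09 -0.095 0.008 0 0 3 0; 0.12 -0.126 0.011 0 0 3.9 0; 0.15 -0.158 0.014 0 0 3.9 0")

```text
clock: 1.75
position: [0.4618, 0.0091, 0.1893]
ee_rot: [0.0, 0.996, 0.084, 0.0]
contact_force: [1.2, -1.0, 0.6]
width: 0.0853
gripper_force: 0.0
```

```bash
python3 -c "
from h import *
go(.4626,.0068,.045,9.7)"
```

```text
at [0.4618 0.0091 0.1893] yaw 9.67 w 0.0853 t 1.8 F [ 1.2 -1.   0.6] go [0.0003 0.0023 0.1443] turn [ 0.03 -0.03 -0.03] q6 1.27
```

>>> servo_tool(series="0 0.002 0.035 0 0 0 0; 0 0.002 0.07 0 0 0 0; 0 0.002 0.105 0 0 0 0; 0 0.002 0.13 0 0 0 0; 0 0.002 0.144 0 0 0 0")

```text
clock: 2.25
position: [0.4599, 0.0057, 0.0432]
ee_rot: [-0.0, 0.996, 0.084, -0.002]
contact_force: [-0.7, -0.2, 0.3]
width: 0.0853
gripper_force: 0.0
```

>>> servo_tool(series="0 0 0 0 0 0 0.3; 0 0 0 0 0 0 0.6; 0 0 0 0 0 0 0.8; 0 0 0 0 0 0 0.8; 0 0 0 0 0 0 0.8")

```text
clock: 2.75
position: [0.4625, 0.0052, 0.0464]
ee_rot: [0.0, 0.996, 0.084, 0.001]
contact_force: [0.5, 0.7, 4.3]
width: 0.0393
gripper_force: 40.1
```

>>> servo_tool(series="0 0 0 0 0 0 0.8; 0 0 -0.003 0 0 0 0.8; 0 0 -0.006 0 0 0 0.8; 0 0 -0.01 0 0 0 0.8; 0 0 -0.01 0 0 0 0.8")

```text
clock: 3.25
position: [0.4617, 0.0053, 0.0557]
ee_rot: [0.0, 0.996, 0.084, 0.0]
contact_force: [-0.3, -0.2, -0.3]
width: 0.0391
gripper_force: 40.2
```

```bash
python3 -c "
from h import *
print(manip.get_state()['gripper_force'])
go(.650,.027,.11,9.7)"
```

```text
40.16853332519531
at [0.4617 0.0053 0.0557] yaw 9.67 w 0.0391 t 3.2 F [-0.3 -0.2 -0.3] go [ 0.1893  0.0102 -0.0542] turn [ 0.02 -0.04 -0.03] q6 1.26
```

>>> servo_tool(series="0 0 -0.03 0 0 0 0.8; 0.02 0.001 -0.055 0 0 0 0.8; 0.06 0.004 -0.055 0 0 0 0.8; 0.105 0.007 -0.055 0 0 0 0.8; 0.15 0.009 -0.055 0 0 0 0.8")

```text
clock: 3.75
position: [0.6122, 0.0217, 0.1106]
ee_rot: [0.0, 0.996, 0.084, 0.0]
contact_force: [0.1, 0.5, -0.8]
width: 0.0394
gripper_force: 40.6
```

>>> servo_tool(series="0.025 0.001 0 0 0 0 0.8; 0.039 0.001 0 0 0 0 0.8; 0.039 0.001 0 0 0 0 0.8; 0.039 0.001 0 0 0 0 0.8")

```text
clock: 4.15
position: [0.6484, 0.0273, 0.1095]
ee_rot: [-0.0, 0.996, 0.084, -0.001]
contact_force: [-0.7, 0.2, -1.1]
width: 0.0391
gripper_force: 40.6
```

```bash
python3 -c "
from h import *
go(.650,.027,.051,9.7)
for n in('top','scene'): cv2.imwrite('pics/p_%s.png'%n,eyes.get_image(n)[:,:,::-1])
a=cv2.imread('pics/p_scene.png')[120:270,230:430]
cv2.imwrite('pics/p1.png',cv2.resize(a,None,fx=4,fy=4,interpolation=2))"
```

```text
at [0.6484 0.0273 0.1095] yaw 9.68 w 0.0391 t 4.2 F [-0.7  0.2 -1.1] go [0.0017 0.0006 0.0585] turn [-0.02  0.14 -0.02] q6 1.34
```

View pics/p1.png

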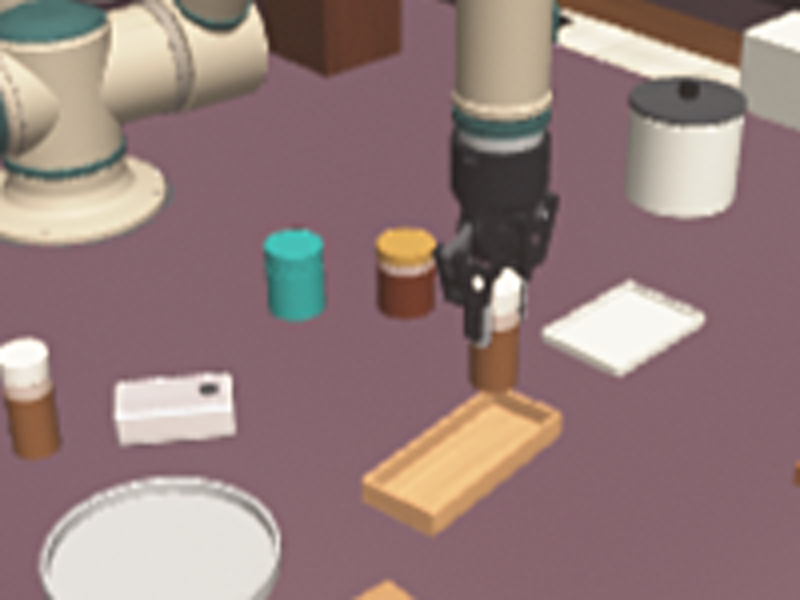

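The jar hangs upright at about crop (495,340), above the tray's far end. Lowering it now.

>>> servo_tool(series="0 0 0.02 0 0 0 0.8; 0 0 0.038 0 0 0 0.8; 0 0 0.048 0 0 0 0.8; 0 0 0.054 0 0 0 0.8; 0 0 0.056 0 0 0 0.8")

```text
clock: 4.75
position: [0.6489, 0.0272, 0.054]
ee_rot: [0.0, 0.996, 0.084, -0.0]
contact_force: [0.4, 0.1, -0.3]
width: 0.0392
gripper_force: 40.6
```

>>> servo_tool(series="0 0 0.001 0 0 0 0.8; 0 0 0.002 0 0 0 0.8; 0 0 0.003 0 0 0 0.8; 0 0 0.003 0 0 0 0.8")

```text
clock: 5.15
position: [0.6496, 0.0273, 0.0516]
ee_rot: [0.0, 0.996, 0.084, 0.0]
contact_force: [-0.3, 0.2, -1.4]
width: 0.0395
gripper_force: 40.6
```

```bash
python3 -c "
from h import *
go(.650,.027,.050,9.7)"
```

```text
at [0.6496 0.0273 0.0516] yaw 9.67 w 0.0395 t 5.2 F [-0.3  0.2 -1.4] go [0.0003 0.0003 0.0016] turn [ 0.01 -0.03 -0.03] q6 1.34
```

>>> servo_tool(series="0 0 0.001 0 0 0 0.8; 0 0 0.001 0 0 0 0.8; 0 0 0.0015 0 0 0 0.8; 0 0 0.0015 0 0 0 0.8; 0 0 0.0015 0 0 0 0.8")

```text
clock: 5.65
position: [0.6498, 0.0273, 0.0504]
ee_rot: [0.0, 0.996, 0.084, 0.0]
contact_force: [0.1, 0.3, 5.3]
width: 0.039
gripper_force: 40.9
```

>>> servo_tool(series="0 0 0.0005 0 0 0 0.8; 0 0 0.0005 0 0 0 0.8; 0 0 0.001 0 0 0 0.8; 0 0 0.001 0 0 0 0.8")

```text
clock: 6.05
position: [0.6498, 0.0273, 0.0504]
ee_rot: [0.0, 0.996, 0.084, 0.001]
contact_force: [-2.0, 0.6, 8.9]
width: 0.0394
gripper_force: 41.6
```

>>> servo_tool(series="0 0 -0.0005 0 0 0 0.7; 0 0 -0.001 0 0 0 0.5; 0 0 -0.001 0 0 0 0.3; 0 0 -0.001 0 0 0 0.2; 0 0 -0.001 0 0 0 0.2")

```text
clock: 6.55
position: [0.6492, 0.0272, 0.0493]
ee_rot: [-0.0, 0.996, 0.084, -0.0]
contact_force: [1.0, 0.4, -0.1]
width: 0.0686
gripper_force: 0.0
```

>>> servo_tool(series="0 0 -0.02 0 0 0 0.2; 0 0 -0.05 0 0 0 0.2; 0 0 -0.08 0 0 0 0.2; 0 0 -0.11 0 0 0 0; 0 0 -0.13 0 0 0 0")

```text
clock: 7.05
position: [0.6503, 0.0272, 0.1821]
ee_rot: [0.0, 0.996, 0.084, 0.001]
contact_force: [-0.5, 0.9, 0.3]
width: 0.0856
gripper_force: 0.0
```

```bash
python3 -c "
from h import *
go(.3953,-.2637,.18,9.7)"
```

```text
at [0.6503 0.0272 0.1821] yaw 9.67 w 0.0856 t 7.0 F [-0.5  0.9  0.3] go [-0.3002  0.2439  0.0014] turn [ 0.04 -0.16 -0.03] q6 1.34
```

>>> servo_tool(series="-0.03 0.025 0 0 0 0 0; -0.06 0.049 0 0 0 0 0; -0.09 0.073 0 0 0 0 0; -0.12 0.098 0 0 0 0 0; -0.15 0.122 0 0 0 0 0")

```text
clock: 7.55
position: [0.5209, -0.1192, 0.1796]
ee_rot: [0.0, 0.996, 0.084, -0.0]
contact_force: [1.0, -0.9, 0.4]
width: 0.0852
gripper_force: 0.0
```

>>> servo_tool(series="-0.035 0.028 0 0 0 0 0; -0.07 0.057 0 0 0 0 0; -0.11 0.089 0 0 0 0 0; -0.135 0.11 0 0 0 0 0; -0.15 0.122 0 0 0 0 0")

```text
clock: 8.05
position: [0.3927, -0.2655, 0.1798]
ee_rot: [0.0, 0.997, 0.083, -0.0]
contact_force: [0.4, 0.7, -0.0]
width: 0.0852
gripper_force: 0.0
```

```bash
python3 -c "
from h import *
go(.3953,-.2637,.045,9.7)"
```

```text
at [ 0.3927 -0.2655  0.1798] yaw 9.52 w 0.0852 t 8.1 F [ 0.4  0.7 -0. ] go [ 0.0029 -0.0014  0.1348] turn [ 0.04  0.04 -0.18] q6 0.66
```

>>> servo_tool(series="0.002 -0.001 0.035 0 0 0 0; 0.002 -0.001 0.07 0 0 0 0; 0.002 -0.001 0.105 0 0 0 0; 0.002 -0.001 0.125 0 0 0 0; 0.002 -0.001 0.135 0 0 0 0")

```text
clock: 8.55
position: [0.3953, -0.2614, 0.0429]
ee_rot: [-0.001, 0.996, 0.084, -0.001]
contact_force: [0.2, -0.2, -0.4]
width: 0.0855
gripper_force: 0.0
```

>>> servo_tool(series="0 0 0 0 0 0 0.3; 0 0 0 0 0 0 0.6; 0 0 0 0 0 0 0.8; 0 0 0 0 0 0 0.8; 0 0 0 0 0 0 0.8")

```text
clock: 9.05
position: [0.3975, -0.2632, 0.0461]
ee_rot: [0.001, 0.996, 0.084, 0.001]
contact_force: [0.2, 0.1, 6.1]
width: 0.0388
gripper_force: 39.9
```

>>> servo_tool(series="0 0 0 0 0 0 0.8; 0 0 -0.003 0 0 0 0.8; 0 0 -0.01 0 0 0 0.8; 0 0 -0.03 0 0 0 0.8; 0 0 -0.055 0 0 0 0.8")

```text
clock: 9.55
position: [0.3954, -0.2614, 0.0996]
ee_rot: [-0.001, 0.996, 0.084, -0.001]
contact_force: [-0.1, -0.4, -1.7]
width: 0.0391
gripper_force: 40.4
```

```bash
python3 -c "
from h import *
go(.664,-.052,.11,9.7)"
```

```text
at [ 0.3954 -0.2614  0.0996] yaw 9.67 w 0.0391 t 9.6 F [-0.1 -0.4 -1.7] go [ 0.2999 -0.1613 -0.0106] turn [-0.16  0.13 -0.03] q6 0.67
```

>>> servo_tool(series="0.02 -0.011 -0.01 0 0 0 0.8; 0.055 -0.03 -0.012 0 0 0 0.8; 0.09 -0.049 -0.012 0 0 0 0.8; 0.125 -0.067 -0.012 0 0 0 0.8; 0.16 -0.086 -0.012 0 0 0 0.8")

```text
clock: 10.05
position: [0.5406, -0.1495, 0.112]
ee_rot: [0.0, 0.996, 0.084, -0.0]
contact_force: [-0.1, 0.3, -1.3]
width: 0.0391
gripper_force: 40.5
```

>>> servo_tool(series="0.035 -0.019 0 0 0 0 0.8; 0.07 -0.038 0 0 0 0 0.8; 0.105 -0.056 0 0 0 0 0.8; 0.13 -0.07 0 0 0 0 0.8; 0.14 -0.075 0 0 0 0 0.8")

```text
clock: 10.55
position: [0.667, -0.051, 0.1115]
ee_rot: [-0.0, 0.996, 0.085, 0.0]
contact_force: [-0.2, -0.4, -2.4]
width: 0.0391
gripper_force: 40.5
```

>>> servo_tool(series="0 0 0 0 0 0 0.8; 0 0 0 0 0 0 0.8")

```text
clock: 10.75
position: [0.6638, -0.0538, 0.1114]
ee_rot: [0.0, 0.996, 0.084, -0.001]
contact_force: [0.1, 0.9, -1.7]
width: 0.0394
gripper_force: 40.5
```

```bash
python3 -c "
from h import *
go(.664,-.052,.0505,9.7)"
```

```text
at [ 0.6638 -0.0538  0.1114] yaw 9.67 w 0.0394 t 10.8 F [ 0.1  0.9 -1.7] go [ 0.0006 -0.0018  0.0609] turn [ 0.01  0.14 -0.03] q6 1.22
```

>>> servo_tool(series="0 0 0.02 0 0 0 0.8; 0 0 0.04 0 0 0 0.8; 0 0 0.05 0 0 0 0.8; 0 0 0.056 0 0 0 0.8; 0 0 0.058 0 0 0 0.8")

```text
clock: 11.25
position: [0.6646, -0.0539, 0.0536]
ee_rot: [0.0, 0.996, 0.084, -0.0]
contact_force: [0.5, -1.5, -1.2]
width: 0.0391
gripper_force: 40.5
```

>>> servo_tool(series="0 0 0.001 0 0 0 0.8; 0 0 0.0015 0 0 0 0.8; 0 0 0.002 0 0 0 0.8; 0 0 0.0025 0 0 0 0.8; 0 0 0.0025 0 0 0 0.8")

```text
clock: 11.75
position: [0.6653, -0.0532, 0.0515]
ee_rot: [0.0, 0.996, 0.084, 0.0]
contact_force: [-0.1, 0.3, -1.0]
width: 0.0392
gripper_force: 40.5
```

>>> servo_tool(series="0 0 0.0005 0 0 0 0.8; 0 0 0.001 0 0 0 0.8; 0 0 0.001 0 0 0 0.8")

```text
clock: 12.05
position: [0.6652, -0.0532, 0.0502]
ee_rot: [0.0, 0.996, 0.084, -0.0]
contact_force: [0.3, 0.0, -1.8]
width: 0.0393
gripper_force: 40.5
```

>>> servo_tool(series="0 0 0.0005 0 0 0 0.8; 0 0 0.001 0 0 0 0.8; 0 0 0.001 0 0 0 0.8")

```text
clock: 12.35
position: [0.6653, -0.0532, 0.0501]
ee_rot: [0.0, 0.996, 0.084, 0.0]
contact_force: [-2.0, 0.1, 4.3]
width: 0.0392
gripper_force: 41.0
```

>>> servo_tool(series="0 0 0.0005 0 0 0 0.8; 0 0 0.0005 0 0 0 0.8; 0 0 0.0005 0 0 0 0.8")

```text
clock: 12.65
position: [0.6653, -0.0533, 0.0501]
ee_rot: [0.0, 0.996, 0.084, 0.0]
contact_force: [-2.0, 0.2, 7.2]
width: 0.0389
gripper_force: 41.3
```

>>> servo_tool(series="0 0 -0.0005 0 0 0 0.7; 0 0 -0.001 0 0 0 0.5; 0 0 -0.001 0 0 0 0.3; 0 0 -0.001 0 0 0 0.2; 0 0 -0.001 0 0 0 0.2")

```text
clock: 13.15
position: [0.6652, -0.0532, 0.0494]
ee_rot: [0.0, 0.996, 0.084, -0.0]
contact_force: [-0.6, -0.4, 0.1]
width: 0.0684
gripper_force: 0.0
```

>>> servo_tool(series="0 0 -0.02 0 0 0 0.2; 0 0 -0.05 0 0 0 0.2; 0 0 -0.08 0 0 0 0.2; 0 0 -0.11 0 0 0 0; 0 0 -0.13 0 0 0 0")

```text
clock: 13.65
position: [0.6661, -0.0534, 0.1822]
ee_rot: [0.0, 0.996, 0.084, 0.001]
contact_force: [1.1, -0.4, 0.3]
width: 0.0855
gripper_force: 0.0
```

```bash
python3 -c "
from h import *
go(.428,.1266,.15,0)"
```

```text
at [ 0.6661 -0.0534  0.1822] yaw 9.67 w 0.0855 t 13.7 F [ 1.1 -0.4  0.3] go [-0.2045 -0.2175  0.0313] turn [ 0.05 -0.17  9.67] q6 1.22
```

>>> servo_tool(series="-0.022 -0.024 0 0 0 0 0; -0.044 -0.047 0 0 0 0 0; -0.066 -0.07 0 0 0 0 0; -0.088 -0.094 0 0 0 0 0; -0.11 -0.117 0 0 0 0 0")

```text
clock: 14.15
position: [0.536, 0.0443, 0.1796]
ee_rot: [-0.0, 0.996, 0.084, 0.0]
contact_force: [-0.1, -0.4, 0.4]
width: 0.0852
gripper_force: 0.0
```

>>> servo_tool(series="-0.024 -0.026 0.005 0 0 2 0; -0.048 -0.051 0.01 0 0 4 0; -0.072 -0.076 0.02 0 0 7 0; -0.09 -0.096 0.03 0 0 9.7 0; -0.0945 -0.1005 0.031 0 0 9.7 0")

```text
clock: 14.65
position: [0.4233, 0.1279, 0.1477]
ee_rot: [0.0, 1.0, 0.001, -0.002]
contact_force: [0.8, -0.8, -0.6]
width: 0.0853
gripper_force: 0.0
```

```bash
python3 -c "
from h import *
go(.428,.1266,.030,0)
T=eyes.get_image('top');S=eyes.get_image('scene')
a=cv2.resize(T[140:250,215:375],None,fx=2.5,fy=2.5,interpolation=2);b=cv2.resize(S[150:260,270:430],None,fx=2.5,fy=2.5,interpolation=2)
cv2.imwrite('pics/p2.png',np.hstack([a,b])[:,:,::-1])"
```

```text
at [0.4233 0.1279 0.1477] yaw 0.08 w 0.0853 t 14.7 F [ 0.8 -0.8 -0.6] go [0.0052 0.0013 0.1177] turn [0.   0.24 0.08] q6 1.7
```

View pics/p2.png

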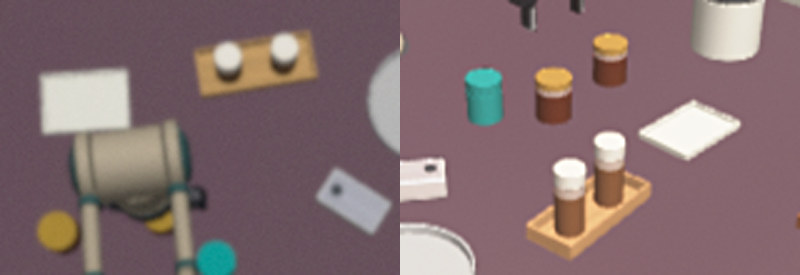

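Both spice jars stand in the narrow tray, at right-half (570,200) and (609,170). Descending on jam jar A.

>>> servo_tool(series="0.001 0.001 0.03 0 0 0 0; 0.001 0.001 0.06 0 0 0 0; 0.001 0.001 0.09 0 0 0 0; 0.001 0.001 0.11 0 0 0 0; 0.001 0.001 0.119 0 0 0 0")

```text
clock: 15.25
position: [0.4292, 0.125, 0.0284]
ee_rot: [0.0, 1.0, -0.0, -0.0]
contact_force: [-0.3, -0.0, 0.6]
width: 0.0854
gripper_force: 0.0
```

>>> servo_tool(series="0 0 0 0 0 0 0.2; 0 0 0 0 0 0 0.4; 0 0 0 0 0 0 0.6; 0 0 0 0 0 0 0.6; 0 0 0 0 0 0 0.6")

```text
clock: 15.75
position: [0.4295, 0.1258, 0.0308]
ee_rot: [0.0, 1.0, -0.0, 0.002]
contact_force: [1.2, -1.1, 3.7]
width: 0.0552
gripper_force: 42.7
```

>>> servo_tool(series="0 0 0 0 0 0 0.6; 0 0 -0.003 0 0 0 0.6; 0 0 -0.01 0 0 0 0.6; 0 0 -0.03 0 0 0 0.6; 0 0 -0.06 0 0 0 0.6")

```text
clock: 16.25
position: [0.4256, 0.1257, 0.089]
ee_rot: [0.0, 1.0, -0.0, -0.003]
contact_force: [0.4, 0.4, -2.1]
width: 0.055
gripper_force: 43.2
```

```bash
python3 -c "
from h import *
go(.634,-.270,.15,0)"
```

```text
at [0.4256 0.1257 0.089 ] yaw -0.03 w 0.055 t 16.2 F [ 0.4  0.4 -2.1] go [ 0.2082  0.3956 -0.062 ] turn [ 0.03  0.34 -0.03] q6 1.7
```

>>> servo_tool(series="0 0.01 -0.025 0 0 0 0.6; 0.01 0.05 -0.045 0 0 0 0.6; 0.03 0.09 -0.06 0 0 0 0.6; 0.05 0.13 -0.06 0 0 0 0.6; 0.07 0.17 -0.06 0 0 0 0.6")

```text
clock: 16.75
position: [0.498, -0.0454, 0.1506]
ee_rot: [-0.0, 1.0, -0.0, 0.0]
contact_force: [0.6, 0.5, -2.7]
width: 0.0548
gripper_force: 43.6
```

>>> servo_tool(series="0.022 0.04 0 0 0 0 0.6; 0.045 0.08 0 0 0 0 0.6; 0.068 0.12 0 0 0 0 0.6; 0.09 0.16 0 0 0 0 0.6; 0.11 0.19 0 0 0 0 0.6")

```text
clock: 17.25
position: [0.608, -0.2365, 0.1492]
ee_rot: [-0.0, 1.0, -0.001, -0.001]
contact_force: [0.3, -0.1, -2.0]
width: 0.0547
gripper_force: 43.6
```

>>> servo_tool(series="0.015 0.02 0 0 0 0 0.6; 0.025 0.033 0.01 0 0 0 0.6; 0.026 0.036 0.03 0 0 0 0.6; 0.026 0.036 0.05 0 0 0 0.6; 0.026 0.036 0.06 0 0 0 0.6")

```text
clock: 17.75
position: [0.6317, -0.2686, 0.0865]
ee_rot: [-0.002, 1.0, -0.0, -0.003]
contact_force: [-0.2, 0.6, -2.5]
width: 0.0551
gripper_force: 43.6
```

```bash
python3 -c "
from h import *
go(.634,-.270,.035,0)"
```

```text
at [ 0.6317 -0.2686  0.0865] yaw -0.02 w 0.0551 t 17.8 F [-0.2  0.6 -2.5] go [0.0026 0.0016 0.0515] turn [-0.2   0.32 -0.02] q6 1.07
```

>>> servo_tool(series="0 0 0.018 0 0 0 0.6; 0 0 0.034 0 0 0 0.6; 0 0 0.044 0 0 0 0.6; 0 0 0.05 0 0 0 0.6; 0 0 0.052 0 0 0 0.6")

```text
clock: 18.25
position: [0.6336, -0.2698, 0.0373]
ee_rot: [-0.0, 1.0, -0.0, -0.0]
contact_force: [-0.6, 0.2, -2.3]
width: 0.0555
gripper_force: 43.6
```

>>> servo_tool(series="0 0 0.001 0 0 0 0.6; 0 0 0.0015 0 0 0 0.6; 0 0 0.002 0 0 0 0.6; 0 0 0.002 0 0 0 0.6; 0 0 0.002 0 0 0 0.6")

```text
clock: 18.75
position: [0.634, -0.2704, 0.0361]
ee_rot: [0.0, 1.0, -0.0, 0.0]
contact_force: [-0.8, -0.2, -2.7]
width: 0.0552
gripper_force: 43.6
```

>>> servo_tool(series="0 0 0.0005 0 0 0 0.6; 0 0 0.001 0 0 0 0.6; 0 0 0.001 0 0 0 0.6; 0 0 0.001 0 0 0 0.6")

```text
clock: 19.15
position: [0.6339, -0.2704, 0.0349]
ee_rot: [0.0, 1.0, -0.0, 0.0]
contact_force: [0.9, 0.3, -1.7]
width: 0.0554
gripper_force: 43.7
```

>>> servo_tool(series="0 0 0.0005 0 0 0 0.6; 0 0 0.001 0 0 0 0.6; 0 0 0.001 0 0 0 0.6; 0 0 0.001 0 0 0 0.6")

```text
clock: 19.55
position: [0.6339, -0.2704, 0.0349]
ee_rot: [0.0, 1.0, -0.0, 0.0]
contact_force: [-2.4, 0.5, 6.4]
width: 0.0547
gripper_force: 44.1
```

>>> servo_tool(series="0 0 0.0003 0 0 0 0.6; 0 0 0.0003 0 0 0 0.6; 0 0 0.0003 0 0 0 0.6")

```text
clock: 19.85
position: [0.6339, -0.2704, 0.0349]
ee_rot: [0.0, 1.0, -0.0, 0.0]
contact_force: [-2.8, 0.5, 6.9]
width: 0.0548
gripper_force: 44.2
```

>>> servo_tool(series="0 0 -0.0005 0 0 0 0.5; 0 0 -0.001 0 0 0 0.3; 0 0 -0.001 0 0 0 0.1; 0 0 -0.001 0 0 0 0; 0 0 -0.001 0 0 0 0")

```text
clock: 20.35
position: [0.6339, -0.2703, 0.0342]
ee_rot: [-0.0, 1.0, -0.0, -0.0]
contact_force: [-0.2, 0.0, 0.2]
width: 0.0855
gripper_force: 0.0
```

>>> servo_tool(series="0 0 -0.02 0 0 0 0; 0 0 -0.05 0 0 0 0; 0 0 -0.09 0 0 0 0; 0 0 -0.12 0 0 0 0; 0 0 -0.13 0 0 0 0")

```text
clock: 20.85
position: [0.6357, -0.2713, 0.1686]
ee_rot: [0.002, 1.0, -0.0, 0.003]
contact_force: [0.1, -0.2, -0.0]
width: 0.0855
gripper_force: 0.0
```

```bash
python3 -c "
from h import *
go(.4004,.2752,.15,0)"
```

```text
at [ 0.6357 -0.2713  0.1686] yaw -0.03 w 0.0855 t 20.9 F [ 0.1 -0.2 -0. ] go [-0.2357 -0.5464  0.0152] turn [ 0.2  -0.36 -0.03] q6 1.07
```

>>> servo_tool(series="-0.015 -0.036 0 0 0 0 0; -0.03 -0.072 0 0 0 0 0; -0.046 -0.108 0 0 0 0 0; -0.062 -0.145 0 0 0 0 0; -0.078 -0.182 0.005 0 0 0 0")

```text
clock: 21.35
position: [0.555, -0.0869, 0.1587]
ee_rot: [-0.0, 1.0, -0.001, -0.0]
contact_force: [0.4, 0.3, 0.2]
width: 0.0856
gripper_force: 0.0
```

>>> servo_tool(series="-0.015 -0.036 0 0 0 0 0; -0.03 -0.072 0 0 0 0 0; -0.046 -0.108 0 0 0 0 0; -0.062 -0.145 0 0 0 0 0; -0.078 -0.182 0.005 0 0 0 0")

```text
clock: 21.85
position: [0.4771, 0.0951, 0.1539]
ee_rot: [-0.0, 1.0, -0.001, -0.0]
contact_force: [0.6, 0.7, 0.1]
width: 0.0852
gripper_force: 0.0
```

>>> servo_tool(series="-0.018 -0.042 0 0 0 0 0; -0.036 -0.084 0 0 0 0 0; -0.054 -0.126 0 0 0 0 0; -0.072 -0.168 0 0 0 0 0; -0.078 -0.182 0.005 0 0 0 0")

```text
clock: 22.35
position: [0.398, 0.279, 0.1489]
ee_rot: [-0.001, 1.0, 0.001, -0.001]
contact_force: [-0.6, -0.7, -0.3]
width: 0.0854
gripper_force: 0.0
```

>>> servo_tool(series="0 0 0 0 0 0 0; 0 0 0 0 0 0 0")

```text
clock: 22.55
position: [0.3997, 0.2754, 0.1486]
ee_rot: [0.001, 1.0, 0.0, -0.001]
contact_force: [0.7, -0.5, 0.8]
width: 0.0857
gripper_force: 0.0
```

```bash
python3 -c "
from h import *
go(.4004,.2752,.030,0)"
```

```text
at [0.3997 0.2754 0.1486] yaw 0.04 w 0.0857 t 22.6 F [ 0.7 -0.5  0.8] go [0.0008 0.     0.1186] turn [0.09 0.07 0.04] q6 2.03
```

>>> servo_tool(series="0 0 0.03 0 0 0 0; 0 0 0.06 0 0 0 0; 0 0 0.09 0 0 0 0; 0 0 0.11 0 0 0 0; 0 0 0.119 0 0 0 0")

```text
clock: 23.05
position: [0.3996, 0.2738, 0.0286]
ee_rot: [0.001, 1.0, -0.001, -0.002]
contact_force: [-0.4, 0.4, 0.9]
width: 0.0855
gripper_force: 0.0
```

>>> servo_tool(series="0 0 0 0 0 0 0.2; 0 0 0 0 0 0 0.4; 0 0 0 0 0 0 0.6; 0 0 0 0 0 0 0.6; 0 0 0 0 0 0 0.6")

```text
clock: 23.55
position: [0.4011, 0.2761, 0.0315]
ee_rot: [-0.0, 1.0, -0.0, 0.001]
contact_force: [0.3, -0.7, 4.0]
width: 0.055
gripper_force: 42.7
```

>>> servo_tool(series="0 0 0 0 0 0 0.6; 0 0 -0.003 0 0 0 0.6; 0 0 -0.01 0 0 0 0.6; 0 0 -0.04 0 0 0 0.6; 0 0 -0.08 0 0 0 0.6")

```text
clock: 24.05
position: [0.3981, 0.275, 0.1097]
ee_rot: [0.001, 1.0, -0.0, -0.003]
contact_force: [0.5, 0.2, -2.5]
width: 0.0549
gripper_force: 43.1
```

>>> servo_tool(series="0 0 -0.03 0 0 0 0.6; 0 0 -0.04 0 0 0 0.6; 0 0 -0.04 0 0 0 0.6; 0 0 -0.04 0 0 0 0.6")

```text
clock: 24.45
position: [0.399, 0.2753, 0.1491]
ee_rot: [0.001, 1.0, -0.0, -0.001]
contact_force: [0.8, 0.1, -2.3]
width: 0.0551
gripper_force: 43.1
```

```bash
python3 -c "
from h import *
go(.558,-.270,.15,0)"
```

```text
at [0.399  0.2753 0.1491] yaw -0.03 w 0.0551 t 24.4 F [ 0.8  0.1 -2.3] go [ 0.1593  0.5452 -0.0006] turn [ 0.07  0.14 -0.03] q6 2.03
```

>>> servo_tool(series="0.007 0.025 0 0 0 0 0.6; 0.018 0.062 0 0 0 0 0.6; 0.029 0.1 0 0 0 0 0.6; 0.041 0.14 0 0 0 0 0.6; 0.053 0.182 0 0 0 0 0.6")

```text
clock: 24.95
position: [0.4518, 0.0924, 0.1483]
ee_rot: [0.0, 1.0, 0.0, -0.002]
contact_force: [1.4, 0.8, -1.3]
width: 0.055
gripper_force: 43.3
```

>>> servo_tool(series="0.011 0.038 0 0 0 0 0.6; 0.022 0.075 0 0 0 0 0.6; 0.033 0.113 0 0 0 0 0.6; 0.043 0.148 0 0 0 0 0.6; 0.053 0.182 0 0 0 0 0.6")

```text
clock: 25.45
position: [0.5047, -0.0895, 0.148]
ee_rot: [-0.001, 1.0, -0.001, -0.002]
contact_force: [0.1, 0.7, -1.3]
width: 0.0551
gripper_force: 43.3
```

>>> servo_tool(series="0.011 0.038 0 0 0 0 0.6; 0.022 0.075 0 0 0 0 0.6; 0.033 0.113 0 0 0 0 0.6; 0.045 0.155 0 0 0 0 0.6; 0.052 0.181 0 0 0 0 0.6")

```text
clock: 25.95
position: [0.5575, -0.2719, 0.1474]
ee_rot: [-0.001, 1.0, -0.001, -0.002]
contact_force: [-0.0, 1.4, -1.5]
width: 0.0551
gripper_force: 43.4
```

>>> servo_tool(series="0 0 0.015 0 0 0 0.6; 0 0 0.035 0 0 0 0.6; 0 0 0.05 0 0 0 0.6; 0 0 0.06 0 0 0 0.6; 0 0 0.06 0 0 0 0.6")

```text
clock: 26.45
position: [0.5559, -0.2681, 0.0871]
ee_rot: [-0.002, 1.0, -0.0, -0.003]
contact_force: [0.5, -1.2, -2.2]
width: 0.0551
gripper_force: 43.5
```

```bash
python3 -c "
from h import *
go(.558,-.270,.035,0)"
```

```text
at [ 0.5559 -0.2681  0.0871] yaw -0.03 w 0.0551 t 26.4 F [ 0.5 -1.2 -2.2] go [0.0024 0.0021 0.0521] turn [-0.2   0.33 -0.03] q6 1.01
```

>>> servo_tool(series="0 0 0.018 0 0 0 0.6; 0 0 0.034 0 0 0 0.6; 0 0 0.044 0 0 0 0.6; 0 0 0.05 0 0 0 0.6; 0 0 0.051 0 0 0 0.6")

```text
clock: 26.95
position: [0.5577, -0.2691, 0.039]
ee_rot: [-0.0, 1.0, -0.0, -0.0]
contact_force: [0.5, -0.4, -2.1]
width: 0.055
gripper_force: 43.5
```

>>> servo_tool(series="0 0 0.001 0 0 0 0.6; 0 0 0.0015 0 0 0 0.6; 0 0 0.002 0 0 0 0.6; 0 0 0.0025 0 0 0 0.6; 0 0 0.0025 0 0 0 0.6")

```text
clock: 27.45
position: [0.5579, -0.2693, 0.0372]
ee_rot: [0.0, 1.0, -0.0, 0.0]
contact_force: [-0.4, 1.0, -2.0]
width: 0.0557
gripper_force: 43.5
```

>>> servo_tool(series="0 0 0.0005 0 0 0 0.6; 0 0 0.001 0 0 0 0.6; 0 0 0.001 0 0 0 0.6; 0 0 0.001 0 0 0 0.6")

```text
clock: 27.85
position: [0.5578, -0.2693, 0.036]
ee_rot: [0.0, 1.0, -0.0, -0.0]
contact_force: [-0.2, 0.3, -1.6]
width: 0.0552
gripper_force: 43.5
```

>>> servo_tool(series="0 0 0.0005 0 0 0 0.6; 0 0 0.001 0 0 0 0.6; 0 0 0.001 0 0 0 0.6; 0 0 0.001 0 0 0 0.6")

```text
clock: 28.25
position: [0.5579, -0.2693, 0.0355]
ee_rot: [0.0, 1.0, -0.0, 0.0]
contact_force: [-1.1, 0.6, 4.6]
width: 0.0549
gripper_force: 43.7
```

>>> servo_tool(series="0 0 0.0005 0 0 0 0.6; 0 0 0.0008 0 0 0 0.6; 0 0 0.0008 0 0 0 0.6")

```text
clock: 28.55
position: [0.5579, -0.2693, 0.0355]
ee_rot: [0.0, 1.0, -0.0, 0.0]
contact_force: [-2.9, 1.5, 7.5]
width: 0.055
gripper_force: 44.3
```

>>> servo_tool(series="0 0 -0.0005 0 0 0 0.5; 0 0 -0.001 0 0 0 0.3; 0 0 -0.001 0 0 0 0.1; 0 0 -0.001 0 0 0 0; 0 0 -0.001 0 0 0 0")

```text
clock: 29.05
position: [0.5579, -0.2693, 0.0349]
ee_rot: [-0.0, 1.0, -0.0, -0.0]
contact_force: [0.6, 0.8, 0.1]
width: 0.0854
gripper_force: 0.0
```

>>> servo_tool(series="0 0 -0.02 0 0 0 0; 0 0 -0.05 0 0 0 0; 0 0 -0.08 0 0 0 0; 0 0 -0.09 0 0 0 0; 0 0 -0.09 0 0 0 0")

```text
clock: 29.55
position: [0.5588, -0.2698, 0.1267]
ee_rot: [0.001, 1.0, -0.0, 0.002]
contact_force: [-0.1, -0.4, -0.0]
width: 0.085
gripper_force: 0.0
```

>>> servo_tool(series="-0.022 -0.023 0 0 0 -7 0; -0.045 -0.046 0 0 0 -14 0; -0.067 -0.07 0 0 0 -21 0; -0.09 -0.094 0 0 0 -28 0; -0.11 -0.113 0 0 0 -35 0")

```text
clock: 30.05
position: [0.4452, -0.1542, 0.1232]
ee_rot: [-0.002, 0.953, 0.303, -0.002]
contact_force: [0.3, -0.5, -0.2]
width: 0.085
gripper_force: 0.0
```

>>> servo_tool(series="0 0 0 0 0 -8 0; 0 0 0 0 0 -15 0; 0 0 0 0 0 -22 0; 0 0 0 0 0 -22 0; 0 0 0 0 0 -22 0")

```text
clock: 30.55
position: [0.4472, -0.1558, 0.124]
ee_rot: [-0.001, 0.88, 0.476, -0.001]
contact_force: [0.0, 0.1, 0.2]
width: 0.0851
gripper_force: 0.0
```

```bash
python3 -c "
from h import *
go(.4476,-.1562,.010,57)
T=eyes.get_image('top');S=eyes.get_image('scene')
a=cv2.resize(T[140:250,300:460],None,fx=2.5,fy=2.5,interpolation=2);b=cv2.resize(S[180:290,220:380],None,fx=2.5,fy=2.5,interpolation=2)
cv2.imwrite('pics/p3.png',np.hstack([a,b])[:,:,::-1])"
```

```text
at [ 0.4472 -0.1558  0.124 ] yaw 56.82 w 0.0851 t 30.6 F [0.  0.1 0.2] go [-0.      0.0009  0.114 ] turn [-0.14  0.02 -0.18] q6 0.1
```

View pics/p3.png

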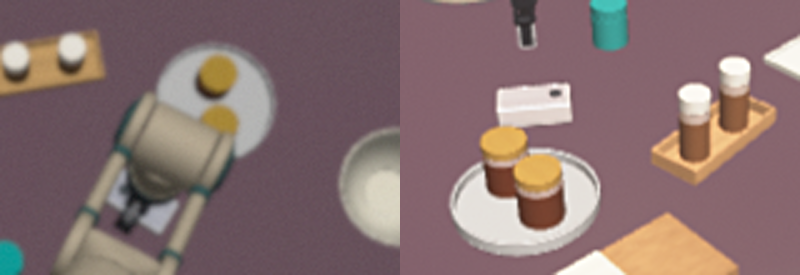

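Both jam jars stand inside the rim, at right-half (504,160) and (540,190). The gripper is over the tin.

>>> servo_tool(series="0 0.001 0.03 0 0 0 0; 0 0.001 0.06 0 0 0 0; 0 0.001 0.085 0 0 0 0; 0 0.001 0.103 0 0 0 0; 0 0.001 0.112 0 0 0 0")

```text
clock: 31.15
position: [0.4477, -0.1563, 0.0115]
ee_rot: [-0.001, 0.879, 0.476, -0.001]
contact_force: [-0.7, -0.1, 0.4]
width: 0.0856
gripper_force: 0.0
```

>>> servo_tool(series="0 0 0 0 0 0 0.2; 0 0 0 0 0 0 0.4; 0 0 0 0 0 0 0.6; 0 0 0 0 0 0 0.6; 0 0 0 0 0 0 0.6")

```text
clock: 31.65
position: [0.4494, -0.1571, 0.014]
ee_rot: [0.001, 0.879, 0.477, 0.001]
contact_force: [0.3, 0.2, 3.6]
width: 0.0548
gripper_force: 44.0
```

>>> servo_tool(series="0 0 0 0 0 0 0.6; 0 0 -0.003 0 0 0 0.6; 0 0 -0.01 0 0 0 0.6; 0 0 -0.03 0 0 0 0.6; 0 0 -0.06 0 0 0 0.6")

```text
clock: 32.15
position: [0.4472, -0.1559, 0.0727]
ee_rot: [-0.002, 0.879, 0.477, -0.001]
contact_force: [0.2, -0.3, -1.9]
width: 0.0552
gripper_force: 43.5
```

>>> servo_tool(series="0 0 -0.03 0 0 0 0.6; 0 0 -0.05 0 0 0 0.6; 0 0 -0.05 0 0 0 0.6; 0 0 -0.05 0 0 0 0.6")

```text
clock: 32.55
position: [0.4484, -0.1565, 0.123]
ee_rot: [0.0, 0.879, 0.477, -0.0]
contact_force: [-0.7, -0.7, -1.0]
width: 0.0551
gripper_force: 43.6
```

```bash
python3 -c "
from h import *
go(.6026,.2458,.13,93.6)
T=eyes.get_image('top');S=eyes.get_image('scene')
cv2.imwrite('pics/p4.png',cv2.resize(S[150:250,220:380],None,fx=4,fy=4,interpolation=2)[:,:,::-1])"
```

```text
at [ 0.4484 -0.1565  0.123 ] yaw 56.97 w 0.0551 t 32.5 F [-0.7 -0.7 -1. ] go [ 0.4214 -0.09   -0.007 ] turn [ -0.     0.   -36.63] q6 0.09
```

View pics/p4.png

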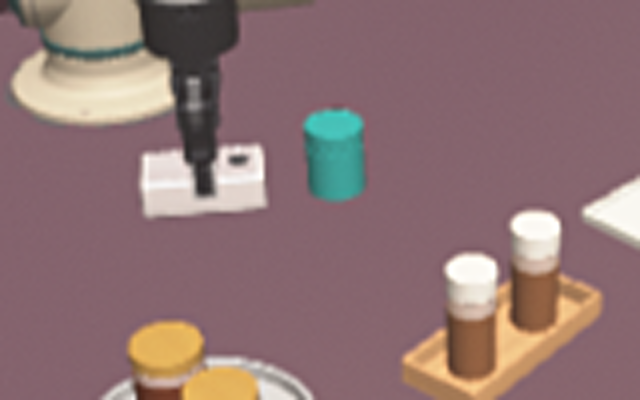

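>>> servo_tool(series="0.025 -0.005 0 0 0 0 0.6; 0.065 -0.014 0 0 0 0 0.6; 0.11 -0.023 0 0 0 0 0.6; 0.155 -0.033 0 0 0 0 0.6; 0.2 -0.043 0 0 0 0 0.6")

```text
clock: 33.15
position: [0.5211, 0.0361, 0.1215]
ee_rot: [-0.001, 0.879, 0.477, -0.001]
contact_force: [0.0, -0.9, -1.6]
width: 0.055
gripper_force: 43.6
```

>>> servo_tool(series="0.045 -0.01 0 0 0 0 0.6; 0.09 -0.02 0 0 0 0 0.6; 0.135 -0.029 0 0 0 0 0.6; 0.18 -0.039 0 0 0 0 0.6; 0.221 -0.047 0 0 0 0 0.6")

```text
clock: 33.65
position: [0.6022, 0.2473, 0.1208]
ee_rot: [-0.0, 0.879, 0.477, -0.002]
contact_force: [0.6, -0.7, -1.0]
width: 0.055
gripper_force: 43.6
```

>>> servo_tool(series="0 0 0 0 0 -7 0.6; 0 0 0 0 0 -14 0.6; 0 0 0 0 0 -22 0.6; 0 0 0 0 0 -30 0.6; 0 0 0 0 0 -36.6 0.6")

```text
clock: 34.15
position: [0.6017, 0.245, 0.1207]
ee_rot: [-0.001, 0.683, 0.731, -0.002]
contact_force: [0.1, 0.2, -0.8]
width: 0.0547
gripper_force: 43.5
```

>>> servo_tool(series="0 0 0.015 0 0 0 0.6; 0 0 0.035 0 0 0 0.6; 0 0 0.055 0 0 0 0.6; 0 0 0.07 0 0 0 0.6; 0 0 0.07 0 0 0 0.6")

```text
clock: 34.65
position: [0.5997, 0.2443, 0.0487]
ee_rot: [-0.002, 0.685, 0.729, -0.004]
contact_force: [0.5, 0.0, -1.3]
width: 0.0551
gripper_force: 43.5
```

```bash
python3 -c "
from h import *
go(.6020,.2458,.018,93.6)
S=eyes.get_image('scene')
cv2.imwrite('pics/p5.png',cv2.resize(S[150:250,300:460],None,fx=4,fy=4,interpolation=2)[:,:,::-1])"
```

```text
at [0.5997 0.2443 0.0487] yaw 93.56 w 0.0551 t 34.6 F [ 0.5  0.  -1.3] go [0.0014 0.0026 0.0307] turn [-0.5   0.12 -0.04] q6 0.22
```

View pics/p5.png

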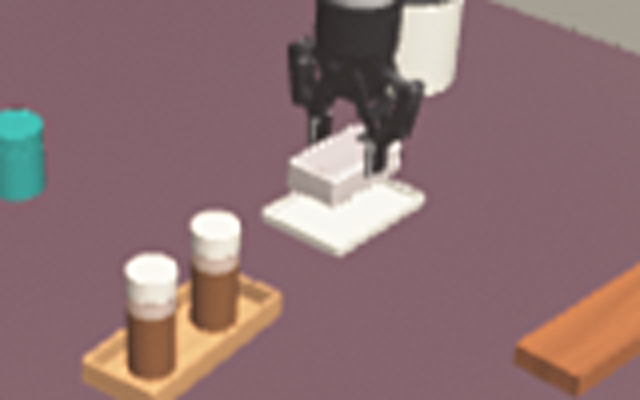

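The tin is level and lined up over the white tray at crop (345,165). Lowering it.

>>> servo_tool(series="0 0.001 0.01 0 0 0 0.6; 0 0.001 0.018 0 0 0 0.6; 0 0.001 0.024 0 0 0 0.6; 0 0.001 0.028 0 0 0 0.6; 0 0.001 0.03 0 0 0 0.6")

```text
clock: 35.2
position: [0.6036, 0.2453, 0.0227]
ee_rot: [-0.0, 0.685, 0.729, -0.0]
contact_force: [-0.2, 0.1, -1.8]
width: 0.0551
gripper_force: 43.5
```

>>> servo_tool(series="0 0 0.001 0 0 0 0.6; 0 0 0.0015 0 0 0 0.6; 0 0 0.002 0 0 0 0.6; 0 0 0.002 0 0 0 0.6; 0 0 0.002 0 0 0 0.6")

```text
clock: 35.7
position: [0.6039, 0.2454, 0.0213]
ee_rot: [0.0, 0.685, 0.729, 0.0]
contact_force: [0.1, 0.4, -2.1]
width: 0.0549
gripper_force: 43.5
```

```bash
python3 -c "
from h import *
go(.6020,.2458,.018,93.6)"
```

```text
at [0.6039 0.2454 0.0213] yaw 93.57 w 0.0549 t 35.7 F [ 0.1  0.4 -2.1] go [ 0.0006 -0.0019  0.0033] turn [ 0.02  0.   -0.03] q6 0.22
```

>>> servo_tool(series="0 -0.001 0.001 0 0 0 0.6; 0 -0.001 0.0015 0 0 0 0.6; 0 -0.001 0.002 0 0 0 0.6; 0 -0.001 0.0025 0 0 0 0.6; 0 -0.001 0.0025 0 0 0 0.6")

```text
clock: 36.2
position: [0.6027, 0.2453, 0.0185]
ee_rot: [-0.0, 0.685, 0.729, -0.0]
contact_force: [-0.3, -0.3, -1.0]
width: 0.0552
gripper_force: 43.5
```

>>> servo_tool(series="0 0 0.0005 0 0 0 0.6; 0 0 0.001 0 0 0 0.6; 0 0 0.001 0 0 0 0.6; 0 0 0.001 0 0 0 0.6")

```text
clock: 36.6
position: [0.6029, 0.2453, 0.0181]
ee_rot: [0.0, 0.685, 0.729, 0.0]
contact_force: [-1.4, -0.5, 3.2]
width: 0.0549
gripper_force: 43.9
```

>>> servo_tool(series="0 0 0 0 0 0 0.5; 0 0 -0.0005 0 0 0 0.3; 0 0 -0.0005 0 0 0 0.1; 0 0 -0.0005 0 0 0 0; 0 0 -0.0005 0 0 0 0")

```text
clock: 37.1
position: [0.6028, 0.2453, 0.018]
ee_rot: [-0.0, 0.685, 0.729, -0.0]
contact_force: [-0.4, 0.3, 0.5]
width: 0.0851
gripper_force: 0.0
```

>>> servo_tool(series="0 0 -0.02 0 0 0 0; 0 0 -0.05 0 0 0 0; 0 0 -0.09 0 0 0 0; 0 0 -0.13 0 0 0 0; 0 0 -0.17 0 0 0 0")

```text
clock: 37.6
position: [0.6026, 0.2452, 0.1896]
ee_rot: [-0.0, 0.685, 0.729, -0.0]
contact_force: [0.5, 0.3, -0.4]
width: 0.0853
gripper_force: 0.0
```

>>> servo_tool(series="-0.04 0 -0.01 0 0 0 0; -0.08 0 -0.01 0 0 0 0; -0.08 0.04 -0.01 0 0 0 0; -0.08 0.09 -0.01 0 0 0 0; -0.08 0.14 -0.01 0 0 0 0")

```text
clock: 38.1
position: [0.7487, 0.1736, 0.1989]
ee_rot: [0.0, 0.685, 0.729, 0.0]
contact_force: [1.8, 1.3, 0.6]
width: 0.0853
gripper_force: 0.0
```

>>> servo_tool(series="0 0.04 0 0 0 0 0; 0 0.08 0 0 0 0 0; 0 0.12 0 0 0 0 0; 0 0.12 0 0 0 0 0; 0 0.12 0 0 0 0 0")

```text
clock: 38.6
position: [0.8675, 0.1814, 0.1948]
ee_rot: [-0.001, 0.685, 0.729, -0.002]
contact_force: [0.2, 0.4, -0.0]
width: 0.0854
gripper_force: 0.0
```

```bash
python3 -c "
from h import *
go(.6020,.2458,.018,93.6)
T=eyes.get_image('top');S=eyes.get_image('scene')
a=cv2.resize(T[130:255,150:480],(800,303),interpolation=2);b=cv2.resize(S[120:290,130:430],(525,297),interpolation=2)
b=np.hstack([b,np.zeros((297,275,3),np.uint8)])
cv2.imwrite('pics/p6.png',np.vstack([a,b])[:,:,::-1])"
```

```text
at [0.8675 0.1814 0.1948] yaw 93.55 w 0.0854 t 38.6 F [ 0.2  0.4 -0. ] go [ 0.0808 -0.2603  0.1778] turn [-0.23  0.02 -0.05] q6 0.07
```

View pics/p6.png

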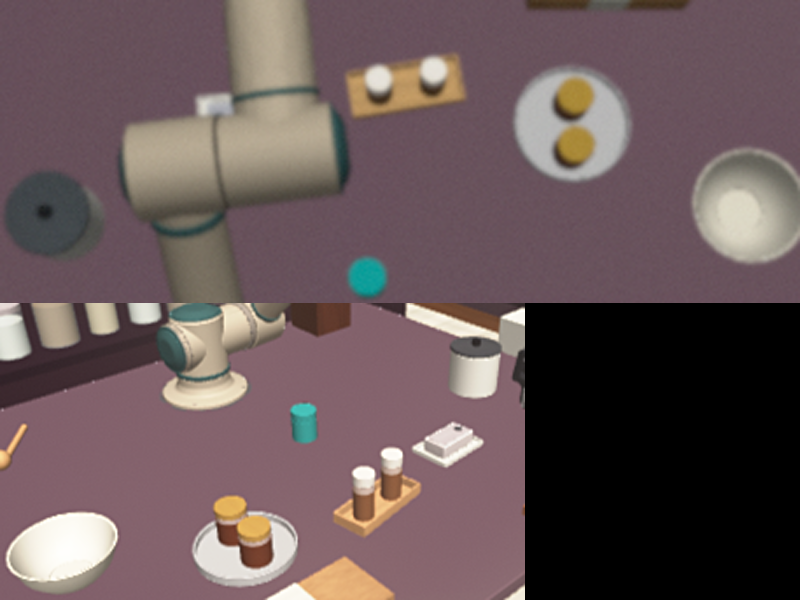

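All five are in their trays. One close look at the tin, since the arm hides it from above.

```bash
python3 -c "
from h import *
S=eyes.get_image('scene')
cv2.imwrite('pics/p7.png',cv2.resize(S[180:225,355:415],None,fx=10,fy=10,interpolation=2)[:,:,::-1])
d=np.radians(93.6);u=np.array([np.cos(d),np.sin(d)]);v=np.array([u[1],-u[0]])
c=np.array([.6028,.2453])
for i in(-1,1):
  for j in(-1,1): print((proj('scene',[*(c+i*.05*u+j*.028*v),.036])-[355,180])*10)"
```

```text
[172.38756257 165.36930413]
[292.42261176 220.816554  ]
[340.25991423  71.03711556]
[459.50594565 121.90630352]
```

View pics/p7.png

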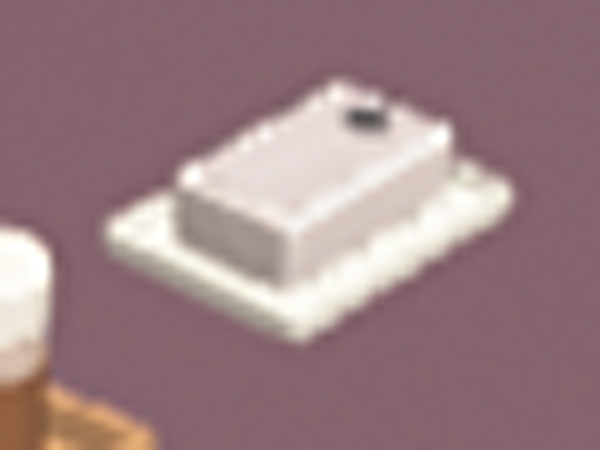

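The tin lies flat with its disc up at (365,117). Its top corners match the predicted height of 36 mm (32 mm tin on the 4 mm floor), and it sits inside the lip. Handing in.

```bash
python3 -c "
from rig import manip
print(manip.sign_off())"
```

```text
the job is handed in; nothing more can be done
None
```

The job is handed in at about 39 s: both spice jars, both jam jars and the fish tin were set down in their own trays, in the order asked, and the final pictures showed all five inside their rims, with the mixing bowl and flour pot left alone.

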